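# Snap the whistle weight onto the pressure cooker

## Task

Pull the pressure cooker's whistle weight straight up off its blue parking post and push it, upright, down onto the vent stud in the middle of the cooker's lid until it clicks. Keep pressing after the click so that the red seal under it is clearly squashed, and finish like that: still holding the whistle in the gripper and pressing it down, not letting go. Leave the dabba and the katoris where they are.

Things in the scene. Friction and masses are not known exactly. Their poses are not given: they have to be found in the camera images.
- whistle: The cooker's whistle weight, loose, upright, about 90 g, 58 mm high: steel skirt 28 mm across and 30 mm high with a blind bore in its underside, on it a round black grip 22 mm across, 28 mm high. The bore is 15 mm wide in the bottom 3 mm (the lip), 22 mm above that, 27 mm deep. Origin at the centre of its underside, z up its axis. At the start it is snapped onto the parking post
- whistle_grip (a point): Point on the whistle's axis 50 mm above its underside, 8 mm below the top of the black grip: a good place for the TCP, the fingertips then end just above the steel skirt. Any yaw will do
- stand: Blue plastic parking post, fixed to the table by a suction foot: foot 80 mm across, column 32 mm across and 40 mm high, on it a brass stud like the cooker's. Origin at the centre of its underside. Its place on the table varies, left or right of the cooker
- park_seat (a point): Centre of the blue column's top (40 mm above the table), on which the whistle's underside rests at the start; the stud's tip is 19 mm above it. Sprung catches in the stud hold the whistle: pulling it off takes about 6 N straight up
- cooker: Small aluminium pressure cooker, fixed, 150 mm across (lid 160 mm), lid top 118 mm above the table, black handle reaching 205 mm from the middle along its +x. Origin at the centre of its underside
- vent_seat (a point): Centre of the top of the relaxed red seal round the vent stud in the middle of the lid, 130 mm above the table, z up; the whistle's underside comes down to here. Pushing on meets a force that rises to about 10 N while the underside is 12 to 8 mm above this point; then the force drops (the click) and from about 4 mm above it the catches pull the whistle on
- vent_tip (a point): Top of the cooker's vent stud, 19 mm above vent_seat, 6 mm wide here and widening to 12 mm in 5 mm. Two pointed steel catches on springs stand 3.5 mm out of the stud's sides, widest 7.5 mm above vent_seat; the whistle's lip snaps over them
- seal (a joint): How far the red springy seal (disc 32 mm across, 8 mm high) under the whistle is pressed down, in m: 0 relaxed, 0.005 against its stop; 3 N per mm, so 15 N at the stop. The whistle's own weight presses it about 0.0003
- dabba: Closed steel dabba with a twist cap, loose, 90 mm across, 96 mm high; leave it alone. Origin at the centre of its underside
- katori_a: Small steel katori (bowl), loose, 84 mm across, 38 mm high, left of the cooker; leave it alone. Origin under its centre
- katori_b: A second such katori, right of the cooker; leave it alone
Not all that is in view belongs to the job. Of the things that look like the whistle, the larger one is meant.

How it is judged (in metres and radians):
On the way, in this order (a step that is already met when the one before it is completed fails the run):
1. the whistle has been pulled up off the parking post (z of whistle in the frame of park_seat above 0.03 m), for 0.1 s.
2. the whistle's lip has clicked over the catches of the cooker's stud (z of whistle in the frame of vent_seat below 0.004 m and horizontal distance between whistle and vent_seat below 0.004 m and angle between whistle's own z axis and vertical below 0.15 rad).
At the end, for the whole second after the job is handed in: Through the last second the whistle is snapped onto the vent stud (centred within 4 mm, upright within 0.15 rad, its underside at or below the relaxed seal), the seal is pressed down more than 1.5 mm (about 4.5 N) and the fingers are still on the whistle with more than 2 N (z of whistle in the frame of vent_seat below 0.001 m and horizontal distance between whistle and vent_seat below 0.004 m and angle between whistle's own z axis and vertical below 0.15 rad and value of joint seal above 0.0015 m and contact force between the fingers and whistle above 2 N); the arm keeps its last pose, push and grip.
It fails at once if the dabba or a katori is shifted by more than 25 mm (distance of any of dabba, katori_a, katori_b from where it was at the start of the episode above 0.025 m).
It also fails if it takes over 48 s, if anything falls off the work surface, if the arm or the gripper's body presses on something with over 40 N, if the wrist force passes 120 N, or if a joint passes its speed limit or range.

## Robot

A 7-joint arm with a two-finger parallel gripper is mounted at the origin on the work surface. World frame = base frame: x ahead of the robot, y to its left, z up, the work surface at z = 0. Lengths are in m, angles in degrees, forces in N, time in s.
With the tool pointing down it reaches from about 0.425 to 0.875 m from the base axis. Payload 4.7 kg.
Tool frame: the origin (TCP) lies between the finger pads, 19 mm behind the fingertips; this is the grasp point; x points along the fingers, z is the direction in which the jaws open and shut, and the axes are right-handed (so a half turn about x gives the same grasp; the last joint's range is limited). The gripper opens to 87 mm and grips with 3 to 60 N. Pads are 19 mm wide; open, the fingers measure 117 mm over their backs; the gripper's body (75 mm by 190 mm) begins 51 mm behind the grasp point.
Start: joints at [-64.051, 18.392, -4.016, 83.108, 1.295, 78.541, -3.26], TCP at [0.276, 0.588, 0.241] pointing down, gripper open.
Joint ranges: [-163.93, 163.93], [-17.29, 119.83], [-79.2, 71.16], [3.27, 140.29], [-89.18, 269.18], [5.43, 117.66], [-154.24, 154.24]. Speed limits (degrees/s): [147.25, 147.25, 180, 180, 180, 180, 180].

## Interface

Orientations are given as [roll, pitch, yaw] about the fixed x, y, z axes, in that order (R = Rz(yaw) Ry(pitch) Rx(roll)).
In Python, from cell import monitor, read_camera, camera_model, env, regions_of gives the robot as it stands. The module is installed in compiled form; this text tells all that it offers.
- The arm moves only by the tool step_arm, never from a script. Its argument "deltas" is a list of rows, each a list of 5 numbers: the gripper's target within -1 to 1 (fully open at 1, half-way at 0, shut at -1), then the shift along the tool's x, y, z in m, then the turn about the tool's x in degrees. A call has 1 to 12 rows; each row is the pose to reach, as a shift and turn from the pose commanded when the call began, along the tool's axes at that moment; what a row does not reach only later rows make up. A row lasts 1/8 s, in which the tool goes at most 62.5 mm and 10.7 degrees, less where a joint would pass 70% of its speed; a pose out of reach is approached as far as the arm can. A call with a gripper value outside its range is refused whole. The fingers move at their own pace and stop on an object; "newtons" is the grip in N (left out, the last holds). Time passes only in rows, so rows that repeat a pose let the fingers close. It gives the time, the measured TCP pose, the force and the opening at its end, in the units of the state.
- monitor.get_obs(): the state, without advancing time (a new reading comes with each control period).
- read_camera(name): name is "side" or "top"; returns (picture, depth): 384x512x3 uint8, red, green, blue; 384x512 float32, m along the optical axis (not along the pixel's ray), 0 where there is no reading.
- camera_model(name): a dict with "fx", "fy", "cx", "cy" (pixels), "xyz" and "attitude" of the camera in the world. Camera axes: x right, y down, z forward; pixel columns grow to the right and rows downward; lengths in m; the calibration is good to about 2 mm. A picture is of the moment at which its call begins. camera_model takes no time and is no camera call.
- env.sign_off(): hands the job in, once; it reports no verdict.
Trained networks look in the newest picture that a camera, given by its name, has taken for a name from the list of things; names that differ only in an ending like _2 or _b are one class to them, and where a whole thing is asked for, a point or a joint stands for the part that bears it (a point fixed in the world has none). Each returns a list of dicts, best first, with "p" (0 to 1); they miss things now and then, are a little off and sometimes report something else, mostly with a low value. They report only what shows in the picture. A call takes as long as a camera call. They do not tell look-alikes from the thing itself.
- regions_of(camera, thing): "pixels" (384x512 bool, what is visible of it) and "pixel" ([column, row] in pixels, amid what is visible of it).
The state is a dict: "time_s": time; "qpos": joint angles; "joint_velocities": joint speeds; "effort": joint torques, N m; "tool_pos": TCP position; "tool_rot": TCP orientation; "force": force on the tool from outside, world axes, zero at the start; "wrist_torque": the same for the moment, N m; "grip_width": finger opening in m.
Only numpy, scipy, OpenCV 4.12 (cv2) and the standard library are available. Lean on these libraries where they do the work, as an engineer would, in place of code of your own. Each camera call takes 0.05 s, during which the arm holds its last target. There are 200 camera calls.

## Working session

There is one attempt and no reset: what is moved stays moved. The work goes in short steps, Python scripts to look and compute and a tool call to move; the robot and the scene stay as the last step left them, time stands still between calls to the robot, and variables do not carry over. Pictures are saved under pics/ and viewed, about 8 in all and at most 12, crops included, and the job is handed in when it is done.

Besides the shell and the picture viewer there is one more tool, called after "Request:" by a JSON object that holds its "method" and its "body". step_arm: Moves the arm, as the interface text tells. Its arguments: {"type":"object","properties":{"deltas":{"type":"array"},"newtons":{"type":"number"}},"required":["deltas"]}

```bash
mkdir -p pics
cat > h.py <<'E'
import numpy as np, cv2
from scipy.spatial.transform import Rotation as R
from cell import monitor, read_camera, camera_model, env, regions_of
def cloud(name, depth):
    m=camera_model(name); v,u=np.mgrid[:384,:512]
    P=np.stack([(u-m['cx'])/m['fx']*depth,(v-m['cy'])/m['fy']*depth,depth],-1)
    a=m['attitude']; a=np.array(a)
    Rm=a if a.shape==(3,3) else R.from_euler('xyz',a,degrees=True).as_matrix()
    return P@Rm.T+np.array(m['xyz'])
E
python3 - <<'E'
from h import *
o=monitor.get_obs(); print({k:np.round(o[k],3).tolist() for k in('time_s','tool_pos','tool_rot','force','grip_width')})
ims=[]
for c in('side','top'):
    im,d=read_camera(c); print(c,camera_model(c)); np.savez(c+'0.npz',im=im,d=d)
    W=cloud(c,d); im2=im.copy()
    for t in('whistle','stand','cooker','dabba','katori_a','seal'):
        for r in regions_of(c,t)[:4]:
            m=r['pixels']&(d>0); 
            if m.sum()<3: continue
            print(t,round(r['p'],2),np.round(r['pixel']),m.sum(),'med',np.round(np.median(W[m],0),3),'min',np.round(W[m].min(0),3),'max',np.round(W[m].max(0),3))
    cv2.imwrite(f'pics/{c}0.png',cv2.resize(im[...,::-1],(768,576)))
E
```

```text
{'time_s': 0.0, 'tool_pos': [0.276, 0.588, 0.24], 'tool_rot': [-176.176, 89.894, -111.314], 'force': [0.197, -0.225, -0.989], 'grip_width': 0.087}
side {'fx': 463.08550253788553, 'fy': 463.08550253788553, 'cx': 261.17305391765035, 'cy': 184.64467155522283, 'xyz': array([-0.03309063, -0.6912598 ,  0.88612554]), 'attitude': array([-130.19336269,    0.95527247,  -41.81210659])}
whistle 0.75 [320. 286.] 275 med [ 0.459 -0.305  0.071] min [ 0.452 -0.315 -0.002] max [ 0.51 -0.25  0.1 ]
whistle 0.54 [343. 276.] 105 med [ 0.556 -0.293  0.021] min [ 0.55 -0.3  -0.  ] max [ 0.567 -0.285  0.045]
stand 0.93 [320. 303.] 782 med [ 0.453 -0.311  0.011] min [ 0.427 -0.34  -0.003] max [ 0.507 -0.255  0.047]
cooker 0.69 [262. 184.] 3469 med [0.573 0.004 0.108] min [ 0.495 -0.05  -0.005] max [0.801 0.19  0.151]
dabba 0.7 [181. 174.] 1175 med [0.474 0.244 0.069] min [ 0.44   0.223 -0.006] max [0.592 0.43  0.099]
katori_a 0.96 [232. 141.] 387 med [0.721 0.304 0.023] min [ 0.67   0.247 -0.005] max [0.79  0.377 0.04 ]
top {'fx': 405.6001434479819, 'fy': 405.6001434479819, 'cx': 258.5424384621109, 'cy': 189
[... 292 characters left out ...]
.563 -0.285  0.031] min [ 0.554 -0.297  0.003] max [ 0.574 -0.279  0.046]
stand 0.72 [389. 248.] 758 med [ 0.466 -0.288  0.015] min [ 0.43  -0.339 -0.002] max [ 0.508 -0.26   0.07 ]
cooker 0.61 [246. 186.] 5248 med [0.6   0.036 0.115] min [ 0.5   -0.054 -0.002] max [0.814 0.122 0.153]
dabba 0.68 [136. 246.] 1669 med [0.488 0.259 0.096] min [ 0.443  0.226 -0.002] max [0.544 0.343 0.103]
katori_a 0.92 [372. 154.] 911 med [ 0.695 -0.27   0.017] min [ 0.649 -0.315  0.001] max [ 0.727 -0.223  0.042]
katori_a 0.6 [139. 148.] 995 med [0.722 0.297 0.018] min [ 0.675  0.249 -0.001] max [0.769 0.344 0.043]
seal 0.5 [245. 190.] 164 med [0.592 0.031 0.132] min [0.58  0.016 0.117] max [0.608 0.046 0.148]
```

Run:
```python
from h import *
for c in('side','top'):
    f=np.load(c+'0.npz'); im,d=f['im'],f['d']; W=cloud(c,d); ok=d>0
    def st(n,cx,cy,r,z0,z1):
        m=ok&(np.hypot(W[...,0]-cx,W[...,1]-cy)<r)&(W[...,2]>z0)&(W[...,2]<z1); p=W[m]
        (x,y),rr=cv2.minEnclosingCircle(p[:,:2].astype(np.float32)); print(c,n,m.sum(),'mean',np.round(p.mean(0),4),'circ',round(x,4),round(y,4),round(rr,4))
    st('whistle top',.468,-.295,.04,.093,.104); st('skirt rim',.468,-.295,.04,.06,.074); st('foot',.468,-.3,.06,.004,.03)
    st('lid',.594,.032,.1,.11,.125); st('seal',.594,.032,.025,.126,.135); st('tip',.594,.032,.015,.14,.155)
t=np.load('top0.npz')['im'];s=np.load('side0.npz')['im']
a=cv2.resize(t[190:290,340:440],(400,400),interpolation=2); b=cv2.resize(t[150:230,205:285],(400,400),interpolation=2)
cv2.imwrite('pics/crop0.png',np.hstack([a,b])[...,::-1])
```

```text
side whistle top 70 mean [ 0.4652 -0.3008  0.0962] circ 0.4653 -0.3005 0.0109
side skirt rim 71 mean [ 0.4599 -0.3053  0.0674] circ 0.4648 -0.3012 0.0137
side foot 661 mean [ 0.4573 -0.3075  0.0121] circ 0.465 -0.3007 0.0407
side lid 1184 mean [0.5902 0.0249 0.1136] circ 0.6036 0.0365 0.0891
side seal 61 mean [0.5912 0.0279 0.1284] circ 0.5934 0.029 0.017
side tip 16 mean [0.5917 0.0286 0.1446] circ 0.5929 0.0298 0.006
top whistle top 93 mean [ 0.4692 -0.2989  0.0993] circ 0.4689 -0.2997 0.0119
top skirt rim 56 mean [ 0.4681 -0.2924  0.0692] circ 0.469 -0.2986 0.0137
top foot 802 mean [ 0.4683 -0.2937  0.0134] circ 0.4681 -0.2996 0.0597
top lid 3878 mean [0.5965 0.0312 0.1153] circ 0.6045 0.0353 0.0885
top seal 143 mean [0.5949 0.0307 0.1314] circ 0.5959 0.0306 0.0157
top tip 34 mean [0.595  0.0304 0.1472] circ 0.5957 0.0306 0.0085
```

View pics/top0.png

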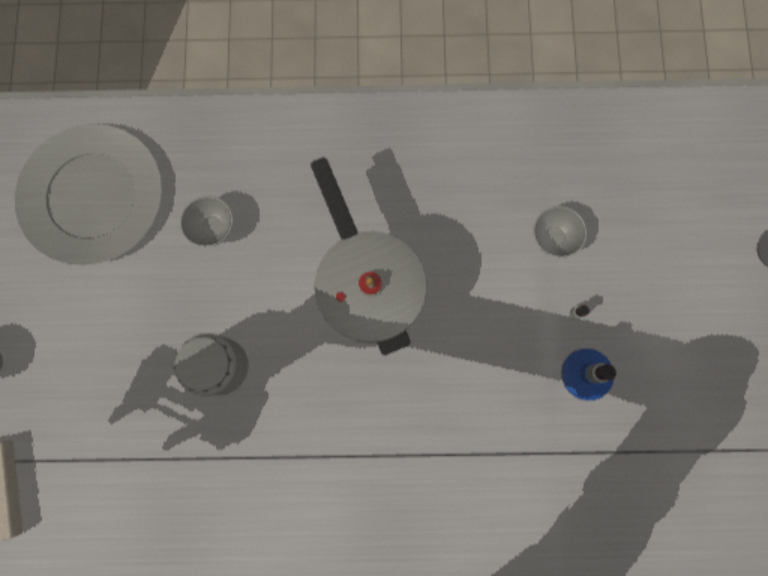

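View pics/crop0.png

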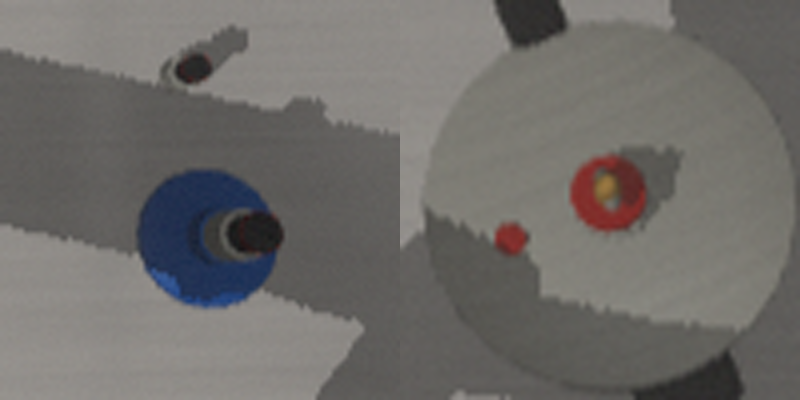

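View pics/side0.png

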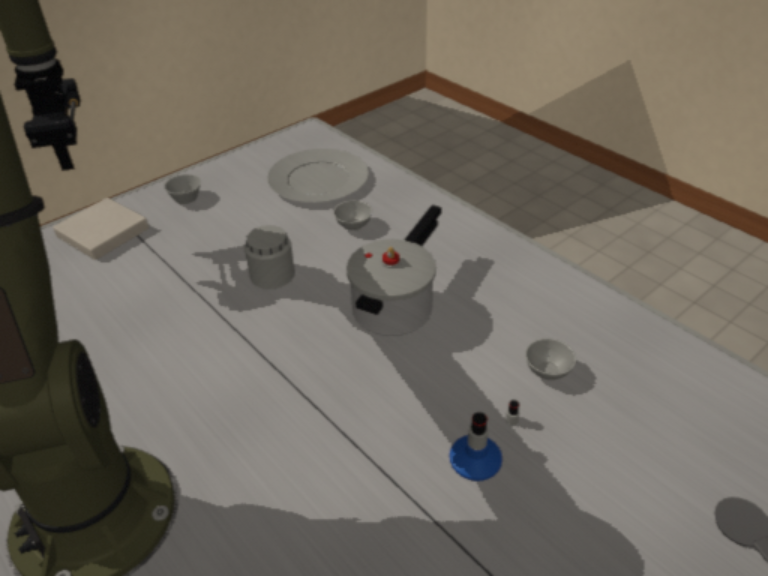

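The candidates are the whistle on the blue post, at top-camera pixel (401,248), and a small loose look-alike on the table at (384,208). I choose the one on the post because it is larger. The crop shows it seated on the blue column, and the vent stud with its red ring at (245,190).

```bash
cat >> h.py <<'E'
def need(*targets):
    o=monitor.get_obs(); M=R.from_euler('xyz',o['tool_rot'],degrees=True).as_matrix()
    print('pos',np.round(o['tool_pos'],4),'F',np.round(o['force'],1),'w',round(float(o['grip_width']),4),'t',o['time_s'],'q',np.round(o['qpos'],0)); print(np.round(M,3))
    for t in targets: print(t,'->',np.round(M.T@(np.array(t)-o['tool_pos']),4))
E
python3 -c "
from h import *
need((.55,.2,.28),(.58,-.05,.28),(.467,-.3,.2))"
```

```text
pos [0.2762 0.5884 0.2413] F [-0.4 -0.1 -0. ] w 0.0871 t 0.7 q [-64.  18.  -4.  83.   1.  79.  -3.]
[[ 0.    -0.905  0.425]
 [ 0.     0.425  0.905]
 [-1.    -0.     0.   ]]
(0.55, 0.2, 0.28) -> [-0.0387 -0.4129 -0.2353]
(0.58, -0.05, 0.28) -> [-0.0387 -0.5463 -0.4488]
(0.467, -0.3, 0.2) -> [ 0.0413 -0.5502 -0.7232]
```

Request:
{"method": "step_arm", "body": {"deltas": [[1,-0.0387,-0.05,-0.03,0],[1,-0.0387,-0.1,-0.06,0],[1,-0.0387,-0.4129,-0.2353,0],[1,-0.0387,-0.4129,-0.2353,0],[1,-0.0387,-0.4129,-0.2353,0],[1,-0.0387,-0.4129,-0.2353,0],[1,-0.0387,-0.4129,-0.2353,0],[1,-0.0387,-0.5463,-0.4488,0],[1,-0.0387,-0.5463,-0.4488,0],[1,-0.0387,-0.5463,-0.4488,0],[1,-0.0387,-0.5463,-0.4488,0],[1,-0.0387,-0.5463,-0.4488,0]], "newtons": 40}}

```text
time_s: 2.2
tool_pos: [0.5801, -0.0535, 0.2804]
tool_rot: [-95.7, 89.9, -31.0]
force: [-0.3, 0.4, -0.7]
grip_width: 0.0871
```

```bash
python3 -c "
from h import *
need((.467,-.3,.2),(.467,-.3,.15))"
```

```text
pos [ 0.5801 -0.0535  0.2804] F [-0.3  0.4 -0.7] w 0.0871 t 2.2 q [-19.   9.  25.  91.  -4.  81.  71.]
[[ 0.001 -0.904  0.427]
 [-0.001  0.427  0.904]
 [-1.    -0.001 -0.   ]]
(0.467, -0.3, 0.2) -> [ 0.0805 -0.003  -0.2712]
(0.467, -0.3, 0.15) -> [ 0.1305 -0.0029 -0.2712]
```

Request:
{"method": "step_arm", "body": {"deltas": [[1,0.04,-0.001,-0.06,0],[1,0.0805,-0.003,-0.2712,0],[1,0.0805,-0.003,-0.2712,0],[1,0.0805,-0.003,-0.2712,0],[1,0.0805,-0.003,-0.2712,0],[1,0.1305,-0.003,-0.2712,0],[1,0.1305,-0.003,-0.2712,0],[1,0.1305,-0.003,-0.2712,0]]}}

```text
time_s: 3.2
tool_pos: [0.4685, -0.2965, 0.1507]
tool_rot: [-83.9, 89.9, -19.0]
force: [-0.7, 0.1, 1.0]
grip_width: 0.0869
```

Run:
```python
from h import *
need((.467,-.3,.15),(.467,-.3,.09))
ims=[]
for c in('side','top'):
    im,d=read_camera(c); W=cloud(c,d); p=monitor.get_obs()['tool_pos']
    m=camera_model(c); Rm=R.from_euler('xyz',m['attitude'],degrees=True).as_matrix(); q=Rm.T@(p-m['xyz']); u,v=int(m['fx']*q[0]/q[2]+m['cx']),int(m['fy']*q[1]/q[2]+m['cy'])
    print(c,u,v); ims.append(cv2.resize(im[v-50:v+50,u-50:u+50],(400,400),interpolation=2))
    k=(d>0)&(np.hypot(W[...,0]-.467,W[...,1]+.3)<.02)&(W[...,2]<.103)&(W[...,2]>.093); print(k.sum(), W[k].mean(0) if k.any() else '')
cv2.imwrite('pics/pre.png',np.hstack(ims)[...,::-1])
```

```text
pos [ 0.4685 -0.2965  0.1507] F [-0.7  0.1  1. ] w 0.0869 t 3.2 q [ -2.  12.  35. 105.  -7.  66. 101.]
[[ 0.001 -0.906  0.424]
 [-0.     0.424  0.906]
 [-1.    -0.001  0.   ]]
(0.467, -0.3, 0.15) -> [ 0.0007 -0.0001 -0.0038]
(0.467, -0.3, 0.09) -> [ 0.0607 -0.     -0.0038]
side 321 259
44 [ 0.46181582 -0.29956043  0.09628109]
top 412 246
22 [ 0.46984214 -0.29948731  0.09897692]
```

View pics/pre.png

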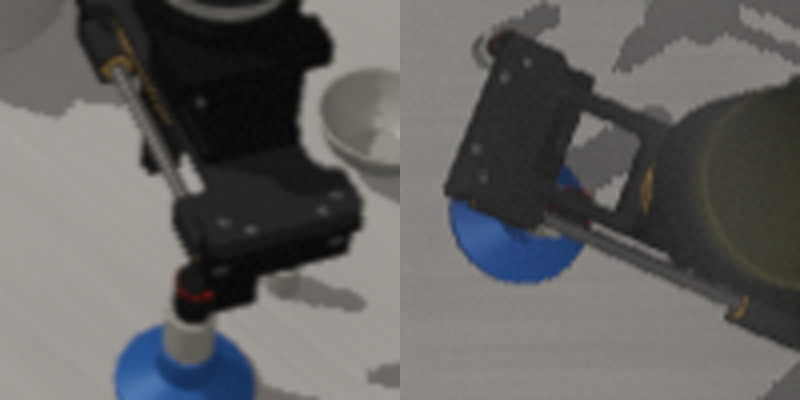

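The gripper straddles the whistle: in the side crop the black grip with its red ring is at (195,290), between the fingers. Next I descend and grip.

Request:
{"method": "step_arm", "body": {"deltas": [[1,0.02,0,-0.0035,0],[1,0.04,0,-0.0035,0],[1,0.0605,0,-0.0035,0],[1,0.0605,0,-0.0035,0],[1,0.0605,0,-0.0035,0]]}}

```text
time_s: 3.92
tool_pos: [0.4672, -0.3002, 0.0905]
tool_rot: [-85.3, 89.9, -20.4]
force: [-0.6, 0.1, 0.3]
grip_width: 0.0869
```

Request:
{"method": "step_arm", "body": {"deltas": [[-0.2,0,0,0,0],[-0.2,0,0,0,0],[-0.2,0,0,0,0],[-0.2,0,0,0,0],[-0.2,0,0,0,0],[-0.2,0,0,0,0]], "newtons": 40}}

```text
time_s: 4.68
tool_pos: [0.4661, -0.2999, 0.0889]
tool_rot: [29.0, 90.0, 93.9]
force: [-0.2, 0.5, -0.4]
grip_width: 0.0383
```

Request:
{"method": "step_arm", "body": {"deltas": [[-1,0,0,0,0],[-1,0,0,0,0],[-1,0,0,0,0],[-1,0,0,0,0],[-1,0,0,0,0],[-1,0,0,0,0]]}}

```text
time_s: 5.42
tool_pos: [0.4665, -0.2996, 0.0892]
tool_rot: [-41.6, 90.0, 23.3]
force: [0.7, 1.7, 3.5]
grip_width: 0.0211
```

Request:
{"method": "step_arm", "body": {"deltas": [[-1,-0.01,0,0,0],[-1,-0.02,0,0,0],[-1,-0.03,0,0,0],[-1,-0.04,0,0,0],[-1,-0.08,0,0,0],[-1,-0.14,0,0,0],[-1,-0.16,0,0,0],[-1,-0.16,0,0,0],[-1,-0.16,0,0,0]]}}

```text
time_s: 6.55
tool_pos: [0.4653, -0.2995, 0.2477]
tool_rot: [88.2, 89.9, 153.0]
force: [0.6, -0.1, -0.7]
grip_width: 0.021
```

```bash
python3 -c "
from h import *
need((.5938,.0304,.25),(.5938,.0304,.21))
for c in('side','top'):
    im,d=read_camera(c); W=cloud(c,d); p=monitor.get_obs()['tool_pos']
    for r in regions_of(c,'whistle')[:3]:
        m=r['pixels']&(d>0); print(c,r['p'],r['pixel'],m.sum(),np.round(np.median(W[m],0),3))
"
```

```text
pos [ 0.4653 -0.2995  0.2477] F [ 0.6 -0.1 -0.7] w 0.021 t 6.55 q [-3.  7. 36. 98. -4. 77. 99.]
[[-0.002 -0.905  0.425]
 [ 0.001  0.425  0.905]
 [-1.     0.002  0.   ]]
(0.5938, 0.0304, 0.25) -> [-0.0022  0.0239  0.3532]
(0.5938, 0.0304, 0.21) -> [0.0378 0.0238 0.3532]
side 0.66 [321.2, 242.8] 131 [ 0.454 -0.302  0.214]
side 0.46 [342.7, 274.0] 120 [ 0.556 -0.293  0.022]
top 0.47 [382.4, 207.4] 95 [ 0.562 -0.285  0.029]
```

Request:
{"method": "step_arm", "body": {"deltas": [[-1,0,0.002,0.03,0],[-1,0,0.005,0.08,0],[-1,0,0.0085,0.13,0],[-1,0,0.012,0.18,0],[-1,0,0.0155,0.23,0],[-1,0,0.019,0.28,0],[-1,0,0.022,0.33,0],[-1,0,0.0239,0.3532,0],[-1,0,0.0239,0.3532,0],[-1,0.03,0.0239,0.3532,0],[-1,0.036,0.0239,0.3532,0],[-1,0.036,0.0239,0.3532,0]]}}

```text
time_s: 8.25
tool_pos: [0.5941, 0.0281, 0.213]
tool_rot: [158.0, 90.0, -137.3]
force: [-0.4, -0.1, 0.1]
grip_width: 0.0209
```

Run:
```python
from h import *
need((.5938,.0304,.204))
ims=[]
for c in('side','top'):
    im,d=read_camera(c); W=cloud(c,d); p=monitor.get_obs()['tool_pos']-[0,0,.05]
    m=camera_model(c); Rm=R.from_euler('xyz',m['attitude'],degrees=True).as_matrix(); q=Rm.T@(p-m['xyz']); u,v=int(m['fx']*q[0]/q[2]+m['cx']),int(m['fy']*q[1]/q[2]+m['cy'])
    ims.append(cv2.resize(im[v-30:v+30,u-30:u+30],(400,400),interpolation=2))
    for z0,z1 in((.125,.137),(.14,.152),(.16,.185)):
        k=(d>0)&(np.hypot(W[...,0]-.594,W[...,1]-.03)<.022)&(W[...,2]<z1)&(W[...,2]>z0); 
        if k.sum()>3:
            cc=cv2.minEnclosingCircle(W[k][:,:2].astype(np.float32)); print(c,z0,k.sum(), np.round(W[k].mean(0),4),np.round(cc[0],4),round(cc[1],4))
cv2.imwrite('pics/over.png',np.hstack(ims)[...,::-1])
```

```text
pos [0.5941 0.0281 0.213 ] F [-0.4 -0.1  0.1] w 0.0209 t 8.25 q [-23.  13.  21.  94.  -5.  74.  63.]
[[-0.001 -0.904  0.427]
 [-0.001  0.427  0.904]
 [-1.     0.    -0.001]]
(0.5938, 0.0304, 0.204) -> [0.009  0.0012 0.0019]
side 0.125 72 [0.5905 0.0272 0.1287] [0.5901 0.0294] 0.0188
side 0.14 14 [0.5919 0.0286 0.1452] [0.5922 0.029 ] 0.0054
side 0.16 75 [0.5869 0.0194 0.1739] [0.5905 0.0246] 0.0137
```

View pics/over.png

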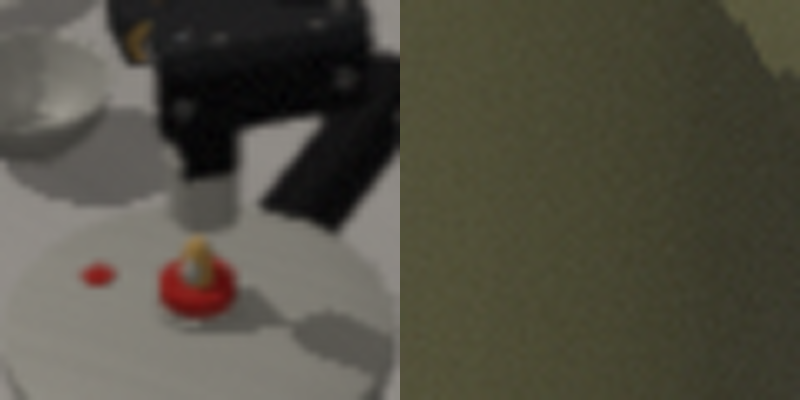

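The side crop shows the whistle held upright just above the stud, with the skirt at (205,205), the stud tip at (198,240) and the red seal below. It is about 2 mm to the right. The arm blocks the top camera here. I'll settle on the target and refit the skirt with its known radius.

Request:
{"method": "step_arm", "body": {"deltas": [[-1,0.002,0.001,0.002,0],[-1,0.002,0.001,0.002,0],[-1,0.002,0.001,0.002,0],[-1,0.002,0.001,0.002,0]]}}

```text
time_s: 8.85
tool_pos: [0.5945, 0.0323, 0.2111]
tool_rot: [-67.3, 90.0, -2.5]
force: [0.6, -0.4, -0.7]
grip_width: 0.0212
```

Run:
```python
from h import *
from scipy.optimize import least_squares as L
need((.5938,.0304,.204))
def fit(W,d,cx,cy,z0,z1,r,R0=.024):
    k=(d>0)&(np.hypot(W[...,0]-cx,W[...,1]-cy)<R0)&(W[...,2]>z0)&(W[...,2]<z1); p=W[k]
    s=L(lambda c:np.hypot(p[:,0]-c[0],p[:,1]-c[1])-r,[cx,cy],loss='soft_l1',f_scale=.001); print(k.sum(),np.round(s.x,4),np.std(s.fun).round(4))
for i in range(2):
    im,d=read_camera('side'); W=cloud('side',d); p=monitor.get_obs()['tool_pos']; print(p.round(4))
    fit(W,d,.594,.03,p[2]-.045,p[2]-.025,.014)
    fit(W,d,.594,.03,.1245,.129,.016)   # seal side wall-ish
f=np.load('side0.npz'); W=cloud('side',f['d']); fit(W,f['d'],.467,-.3,.045,.065,.014)
fit(W,f['d'],.467,-.3,.075,.093,.011)
```

```text
pos [0.5945 0.0323 0.2111] F [ 0.6 -0.4 -0.7] w 0.0212 t 8.85 q [-24.  13.  21.  94.  -5.  74.  63.]
[[ 0.    -0.905  0.425]
 [-0.     0.425  0.905]
 [-1.    -0.     0.   ]]
(0.5938, 0.0304, 0.204) -> [ 0.0071 -0.0002 -0.002 ]
[0.5945 0.0323 0.211 ]
65 [0.5946 0.0316] 0.0012
47 [0.5959 0.0337] 0.0043
[0.5945 0.0322 0.211 ]
65 [0.5942 0.0316] 0.0017
43 [0.5948 0.0316] 0.0033
73 [ 0.4669 -0.2994] 0.0009
55 [ 0.467  -0.2993] 0.0011
```

Request:
{"method": "step_arm", "body": {"deltas": [[-1,0,0,-0.002,0],[-1,0.006,0,-0.002,0],[-1,0.012,0,-0.002,0],[-1,0.017,0,-0.002,0],[-1,0.017,0,-0.002,0],[-1,0.017,0,-0.002,0]], "newtons": 60}}

```text
time_s: 9.7
tool_pos: [0.5937, 0.0305, 0.194]
tool_rot: [-62.2, 90.0, 2.7]
force: [0.7, 0.6, -2.1]
grip_width: 0.0206
```

Almost no force so far, and the position is right. Now pressing down.

Request:
{"method": "step_arm", "body": {"deltas": [[-1,0.002,0,0,0],[-1,0.004,0,0,0],[-1,0.006,0,0,0],[-1,0.008,0,0,0],[-1,0.008,0,0,0]]}}

```text
time_s: 10.32
tool_pos: [0.5941, 0.0309, 0.1874]
tool_rot: [-32.7, 89.9, 32.1]
force: [-2.1, 0.1, 5.3]
grip_width: 0.0208
```

Request:
{"method": "step_arm", "body": {"deltas": [[-1,0.002,0,0,0],[-1,0.004,0,0,0],[-1,0.006,0,0,0],[-1,0.007,0,0,0],[-1,0.007,0,0,0]]}}

```text
time_s: 10.95
tool_pos: [0.5935, 0.0304, 0.1788]
tool_rot: [131.3, 90.0, -163.8]
force: [0.2, -0.3, -0.2]
grip_width: 0.0204
```

Request:
{"method": "step_arm", "body": {"deltas": [[-1,0.001,0,0,0],[-1,0.002,0,0,0],[-1,0.003,0,0,0],[-1,0.004,0,0,0],[-1,0.004,0,0,0],[-1,0.004,0,0,0]]}}

```text
time_s: 11.7
tool_pos: [0.5937, 0.0303, 0.1762]
tool_rot: [-36.1, 90.0, 28.7]
force: [-4.6, 0.5, 8.2]
grip_width: 0.0205
```

Request:
{"method": "step_arm", "body": {"deltas": [[-1,0.0007,0.0003,0,0],[-1,0.0014,0.0006,0,0],[-1,0.0014,0.0006,0,0],[-1,0.0014,0.0006,0,0],[-1,0.0014,0.0006,0,0]]}}

```text
time_s: 12.32
tool_pos: [0.5936, 0.0303, 0.1755]
tool_rot: [-59.2, 89.9, 5.7]
force: [-3.0, -0.4, 10.6]
grip_width: 0.0211
```

Run:
```python
from h import *
F=[]
for i in range(5):
    im,d=read_camera('side'); o=monitor.get_obs(); F.append(np.r_[o['force'],o['tool_pos']])
print(np.mean(F,0).round(4),np.std(F,0).round(4)); need()
print({k:o[k].round(2) for k in('wrist_torque',)})
m=camera_model('side'); Rm=R.from_euler('xyz',m['attitude'],degrees=True).as_matrix(); q=Rm.T@(np.array([.594,.03,.15])-m['xyz']); u,v=int(m['fx']*q[0]/q[2]+m['cx']),int(m['fy']*q[1]/q[2]+m['cy'])
cv2.imwrite('pics/end.png',cv2.resize(im[v-35:v+35,u-35:u+35],(560,560),interpolation=2)[...,::-1])
```

```text
[-2.8117 -0.0881  9.862   0.5936  0.0303  0.1755] [0.3392 0.2466 0.4547 0.     0.     0.    ]
pos [0.5936 0.0303 0.1755] F [-3.4 -0.1 10.3] w 0.0207 t 12.575 q [-23.  14.  21.  97.  -5.  70.  64.]
[[ 0.002 -0.905  0.425]
 [ 0.     0.425  0.905]
 [-1.    -0.002  0.001]]
{'wrist_torque': array([-0.13,  0.86,  0.01])}
```

View pics/end.png

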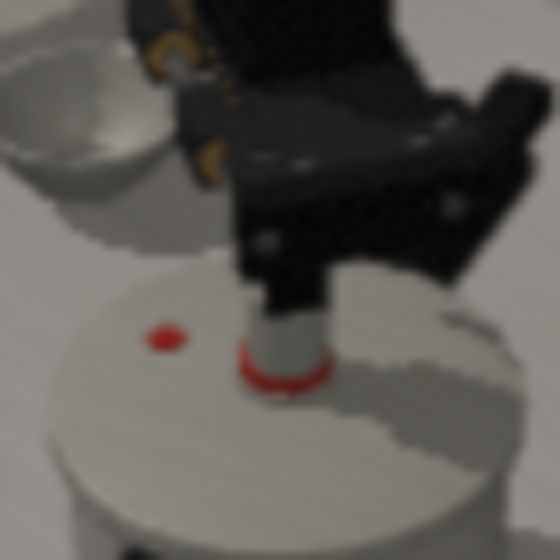

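The side crop shows the whistle upright on the stud with its skirt at (285,345). The red seal is squashed to a thin ring at (285,380), under a steady push of about 10 N (about 3.3 mm of seal). I'm handing in now.

```bash
python3 -c "
from h import *
print(env.sign_off()); need()"
```

```text
the job is handed in; nothing more can be done
None
the job is handed in; nothing more can be done
```

I pulled the whistle straight up off the blue post, carried it over the cooker and pushed it onto the vent stud. I handed in with the gripper still holding it and pressing down. No verdict was reported.

- **Click:** the upward force read about 5 N on the way down. It fell to about 0 once the tool reached the height where the whistle sits on the relaxed seal.
- **Final push:** the downward push was steady at about 9.9 N, with the tool about 3.7 mm below that seated height. That is roughly 3.3 mm of seal squash going by the force, against the 1.5 mm needed.
- **Grip:** commanded grip was 60 N, with the fingers stopped at about 21 mm on the 22 mm black grip.
- **Last picture:** the side camera showed the whistle upright and centred, with the red seal squashed to a thin ring. I never moved the gripper near the dabba or katoris, but I did not re-measure their positions at the end.

**Disagreements:**
- The two cameras differed by 2 to 4 mm in absolute position, so I used the distance between whistle and vent, on which they agreed to about 1.5 mm.
- The arm blocked the top camera at the cooker.
- A sideways force of about 3 N remained in −x after a small correction.

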